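# Put the seed tin away and wedge the seed box lid shut

### The arm

A 6-joint arm with a two-finger parallel gripper is mounted at the origin on the work surface. World frame = base frame: x ahead of the robot, y to its left, z up, the work surface at z = 0. Lengths are in m, angles in rad, forces in N, time in s.
With the tool pointing down it reaches from about 0.35 to 0.775 m from the base axis. Payload 5.5 kg.
Tool frame: the origin (TCP) lies midway between the tips of the shut fingers; the grasp point (between the pads) lies 19 mm behind it; z points along the fingers, x is the direction in which the jaws open and shut, and the axes are right-handed (so a half turn about z gives the same grasp; the last joint's range is limited). The gripper opens to 85 mm and grips with 20 to 120 N. Pads are 22 mm wide; open, the fingers measure 114 mm over their backs; the gripper's body (76 mm by 85 mm) begins 54 mm behind the grasp point. The pads swing forward as they close: fully open they stand 13 mm farther back than shut.
Start: joints at [1.052, 0.313, 0.046, 1.304, 0, 1.431], TCP at [0.213, 0.534, 0.231] pointing down, gripper open.
Joint ranges: [-2.76, 2.76], [-0.86, 1.69], [-1.03, 1.26], [-2.2, 2.34], [-1.47, 1.5], [-3.14, 3.14]. Speed limits (rad/s): [2.57, 2.57, 3.14, 3.14, 3.14, 3.14].

### API

Orientations are given as a rotation vector (axis times angle).
In Python, from workcell import env gives the robot as it stands.
- The arm moves only by the tool move_arm, never from a script. Its argument "series" is a list of rows, each a list of 5 numbers: the shift along the world's x, y, z in mm, then the turn about the world's z in degrees, then the finger opening in mm, from 0 to 85.4. In form: [[dx, dy, dz, spin, gripper], ...]. A call has 1 to 5 rows; each row shifts and turns the pose as measured when the row begins; what a row does not reach is not made up. A row lasts 1/12 s, in which the tool goes at most 41.7 mm and 7.16 degrees, less where a joint would pass 70% of its speed; a pose out of reach is approached as far as the arm can. A call is refused whole if a number of a shift passes 41.7 or a number of a turn 7.16, either way. A call with a gripper value outside its range is refused whole. The fingers move at their own pace and stop on an object; "grip_force" is the grip in N (left out, the last holds). Time passes only in rows, so rows that do not move let the fingers close. It gives the time, the measured TCP pose, the force and the opening at its end, in the units of the state.
- env.get_obs(): the state, without advancing time (a new reading comes with each control period).
- env.snapshot(name): name is "scene" or "top"; returns a dict with "pixels" (400x640x3 uint8, red, green, blue), "camera_matrix" (3x3 intrinsics, pixels), "k1" (the pictures are not rectified: a ray, as slopes to the right and down, at radius r is drawn at 1 + k1 r^2 times it, then the intrinsics apply), "rvec" (rotation vector, rad) and "tvec" (3), from world to camera coordinates, as OpenCV has them. Camera axes: x right, y down, z forward; pixel columns grow to the right and rows downward; lengths in m; the calibration is good to about 2 mm. A picture is of the moment at which its call begins. There is no depth.
- env.job_done(): hands the job in, once; it reports no verdict.
The state is a dict: "time_s": time; "qpos": joint angles; "joint_vel": joint speeds; "tau": joint torques, N m; "ee_pos": TCP position; "tool_rot": TCP orientation; "ft_force": force on the tool from outside, world axes, zero at the start; "ft_torque": the same for the moment, N m; "finger_gap": finger opening in m.
Only numpy, scipy, OpenCV 4.12 (cv2) and the standard library are available. Lean on these libraries where they do the work, as an engineer would, in place of code of your own. Each camera call takes 0.05 s, during which the arm holds its last target.

### The job

Stand the little round seed tin upright in the open end of the wooden seed box, then push the box's sliding lid along its tapered dovetail ways until it is fully home and wedged tight. Leave the pots, saucer, jar, trowel and spray bottle where they are.

Things in the scene. Friction and masses are not known exactly. Their poses are not given: they have to be found in the camera images.
- seed_box: Teak box 300 x 208 mm, 80 mm high, screwed to the bench. Origin: centre of its underside; +x is the way the lid closes, z up. Open above, floor 8 mm thick. A divider at x=25 mm and the 10 mm end wall bound the empty end compartment, x=28 to 140; low end walls 66 mm. On the sides ledges at 68 mm carry the lid; clear width between them there 105 mm (+x end) to 120; way tops at 80 mm.
- lid: Sliding teak lid 310 mm long, 12 mm thick, 0.3 kg, dovetailed, tapering 4 deg a side: 183 mm wide at its outer end, 140 at its leading (+x) end. Origin: centre of its underside, x = closing direction. Starts in the ways, drawn out 95 to 115 mm. Some mm loose in them; slides freely (1 to 3 N) until both flanks meet the ways, then stops dead. Pressing on to 12 to 20 N wedges it; it then stays by friction.
- lid_end (a point): Middle of the lid's outer end face (the wide end that sticks out of the box), halfway up its 12 mm thickness, 74 mm above the bench. Push here towards +x of the box. Nothing is beneath it: when the lid is home this end still stands 13 mm out past the box. A pull cleat 90 mm long (across), 14 wide, 12 high is screwed on top, its middle 35 mm in from this end.
- lid_tip (a point): Middle of the lid's leading, narrow end face, halfway up. Fully home it stands about 3 mm short of the box's end (box x = 147 mm, z = 74 mm in the box frame), its long axis along the box's. The space between it and the end wall (about 85 to 110 mm at the start) is the opening for the tin.
- tin_mid (a point): Centre of the round seed tin, halfway up: plain aluminium cylinder with screw cap, 40 mm across, 50 mm high, 70 g, standing on the bench to the left or the right of the box. Stood in the box, its centre is 33 mm above the bench and its top 10 mm below the lid.
- small_pot: Small empty terracotta pot, 68 mm across its rim, 62 mm high. Bystander; it stands either to the left or to the right of the box, and the seed tin on the other side. Origin: centre of its underside.
- green_pot: Green plastic plant pot, 140 mm across, 125 mm high. Bystander beyond and left of the box. Origin: centre of its underside.
- saucer: White ceramic saucer, 150 mm across, 20 mm high. Bystander right of the box, beyond the lid's outer end. Origin: centre of its underside.
- glass_jar: Closed glass jar, 64 mm across, 85 mm high, aluminium cap. Bystander on the right. Origin: centre of its underside.
- trowel: Stainless steel garden trowel with wooden handle, 285 mm long, lying beyond the box. Bystander. Origin: under the root of its blade.
- spray_bottle: Grey plastic spray bottle, 84 mm across, 215 mm high. Bystander at the far right. Origin: centre of its underside.
Things that resemble listed ones, but are neither listed nor needed, are in the scene too. There is more than one size of the part that bears tin_mid; the job needs the largest.

How it is judged:
By the outcome, as a careful person would: the job done as asked, in the order asked, and still so for the second after the job is handed in, with the robot touching nothing.
It also fails if it takes over 59 s, if anything falls off the work surface, if the arm or the gripper's body presses on something with over 40 N, if the wrist force passes 120 N, or if a joint passes its speed limit or range.

## Working session

There is one attempt and no reset: what is moved stays moved. The work goes in short steps, Python scripts to look and compute and a tool call to move; the robot and the scene stay as the last step left them, time stands still between calls to the robot, and variables do not carry over. Pictures are saved under pics/ and viewed, and the job is handed in when it is done.

Besides the shell and the picture viewer there is one more tool, called after "Emit:" in YAML: its name, and indented under it one key for each argument. move_arm: Moves the arm, as the interface text tells. Its arguments: {"type":"object","properties":{"series":{"type":"array","items":{"type":"array","items":{"type":"number"}}},"grip_force":{"type":"number"}},"required":["series"]}

```bash
ls; mkdir -p pics; cat > h.py <<'E'
import numpy as np, cv2, pickle
from workcell import env
def snap(name,tag):
    s=env.snapshot(name); pickle.dump(s,open(f'pics/{tag}.pkl','wb'))
    cv2.imwrite(f'pics/{tag}.png',s['pixels'][:,:,::-1]); return s
def load(tag): return pickle.load(open(f'pics/{tag}.pkl','rb'))
def ray(s,u,v):
    K=np.array(s['camera_matrix']); d=np.array([s['k1'],0,0,0,0],float)
    p=cv2.undistortPoints(np.array([[[u,v]]],float),K,d,None)[0,0] if 0 else None
    x=(u-K[0,2])/K[0,0]; y=(v-K[1,2])/K[1,1]; a,b=x,y
    for _ in range(50):
        f=1+s['k1']*(a*a+b*b); a,b=x/f,y/f
    R=cv2.Rodrigues(np.array(s['rvec'],float))[0]; t=np.array(s['tvec'],float).ravel()
    return -R.T@t, R.T@np.array([a,b,1])
def at(s,u,v,z):
    c,d=ray(s,u,v); return c+d*(z-c[2])/d[2]
def proj(s,P):
    p,_=cv2.projectPoints(np.array(P,float).reshape(-1,1,3),np.array(s['rvec'],float),np.array(s['tvec'],float),np.array(s['camera_matrix'],float),np.array([s['k1'],0,0,0,0],float)); return p[:,0]
def crop(tag,u0,v0,u1,v1,k,out):
    im=cv2.imread(f'pics/{tag}.png')[v0:v1,u0:u1]
    cv2.imwrite(f'pics/{out}.png',cv2.resize(im,None,fx=k,fy=k,interpolation=cv2.INTER_CUBIC))
E
python3 - <<'E'
from h import *
for n in('scene','top'):
    s=snap(n,n+'0'); print(n,s['k1'],ray(s,320,200))
print(env.get_obs())
E
```

```text
pics
scene 0.05067823519050387 (array([ 1.77294918, -0.48335333,  0.92228805]), array([-0.78562438,  0.26491509, -0.55915541]))
top -0.06809890790868799 (array([ 0.39383897, -0.10810069,  1.31893974]), array([ 0.18417999,  0.01535652, -0.98286728]))
{'time_s': 0.1, 'qpos': array([ 1.05238729e+00,  3.13940806e-01,  4.50903662e-02,  1.30362826e+00,
       -3.01745474e-05,  1.43117852e+00]), 'joint_vel': array([ 5.43742277e-05, -2.32700303e-03,  2.87861792e-03, -1.41558030e-03,
        2.67163991e-04,  4.70661559e-04]), 'tau': array([ 2.90753662e-03, -4.81723595e+01,  2.99244708e+01,  1.26588723e-02,
       -1.37147144e-04,  6.94643703e-06]), 'ee_pos': array([0.21242555, 0.53381679, 0.23048833]), 'tool_rot': array([ 2.59930179e+00,  1.76306577e+00, -2.35073236e-03]), 'ft_force': array([-0.4021169 ,  0.12826388, -0.469742  ]), 'ft_torque': array([-0.02275578, -0.01190299,  0.0053024 ]), 'finger_gap': 0.08541203406872605}
```

View pics/scene0.png

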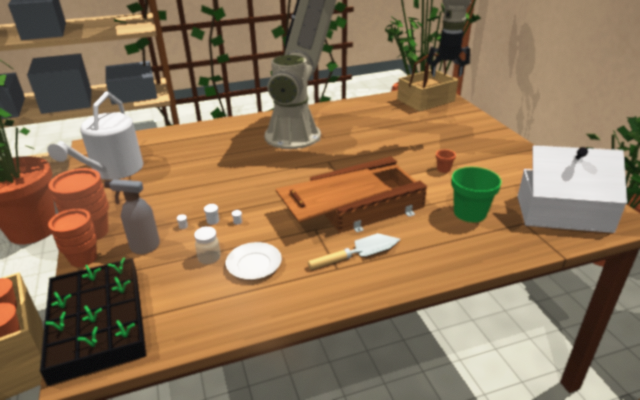

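View pics/top0.png

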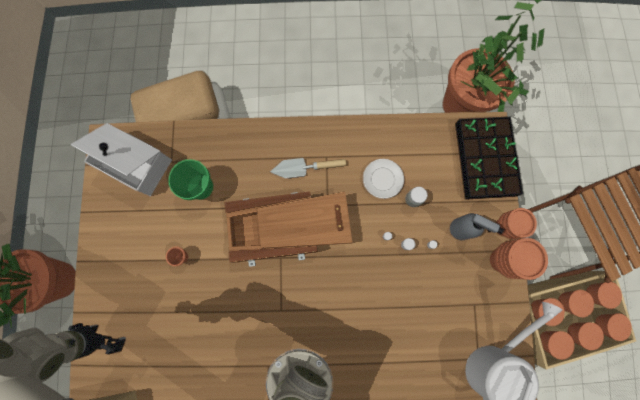

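```bash
python3 - <<'E'
from h import *
crop('top0',370,180,450,260,7,'c1'); crop('scene0',165,190,265,270,7,'c2'); crop('top0',215,185,365,270,5,'c3'); crop('scene0',270,150,440,240,4.5,'c4')
E
```

```text
(no output)
```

View pics/c1.png

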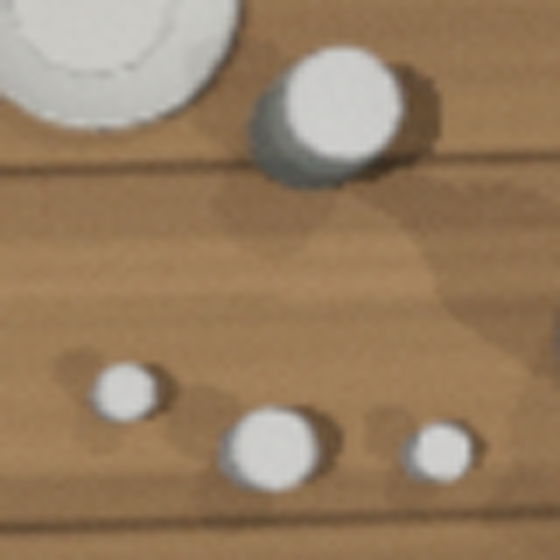

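View pics/c2.png

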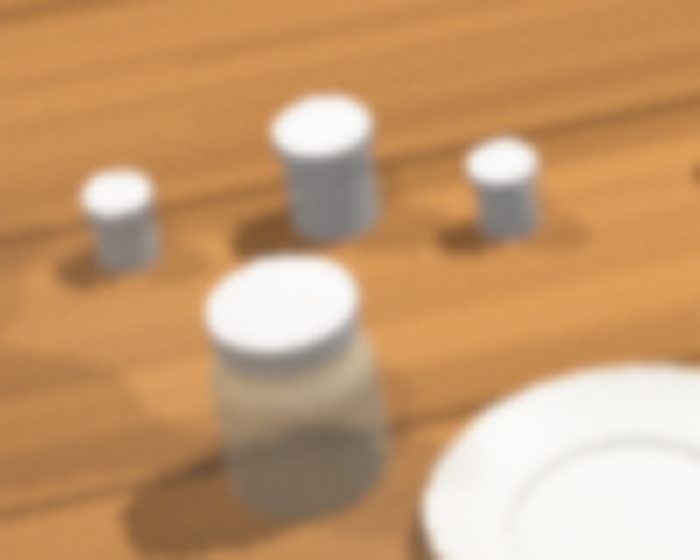

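View pics/c3.png

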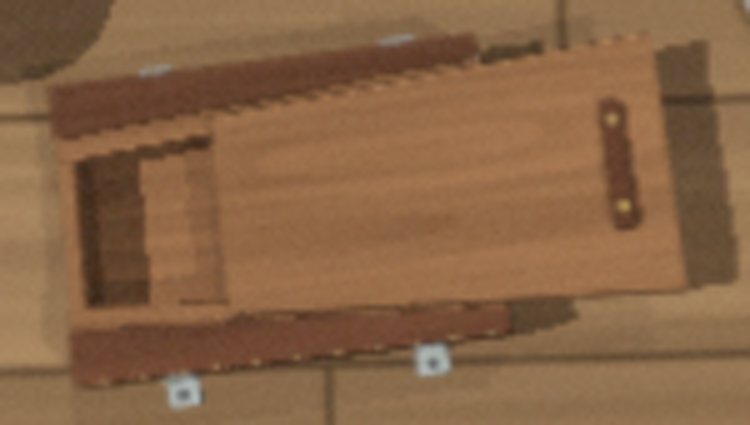

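View pics/c4.png

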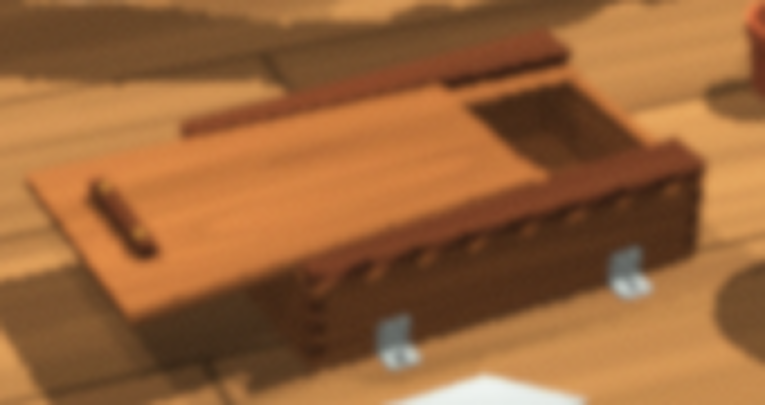

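```bash
cat >> h.py <<'E'
def cp(s,pts,u0,v0,k,z): return np.array([at(s,(a+.5)/k-.5+u0,(b+.5)/k-.5+v0,z) for a,b in pts])
E
python3 - <<'E'
from h import *
np.set_printoptions(precision=4,suppress=True)
s=load('top0'); q=load('scene0')
B=cp(s,[(50,88),(75,385),(475,37),(512,330)],215,185,5,.08)
print('box',B[:,:2],'c',B.mean(0)); 
e=B[:2].mean(0)-B[2:].mean(0); print('len',np.hypot(*e[:2]),'yaw',np.degrees(np.arctan2(e[1],e[0])), 'w',np.linalg.norm(B[0]-B[1]),np.linalg.norm(B[2]-B[3]))
L=cp(s,[(212,125),(228,303),(650,37),(687,290)],215,185,5,.08)
print('lid',L[:,:2]); t,o=L[:2].mean(0),L[2:].mean(0);d=t-o;print('tip',t,'end',o,np.hypot(*d[:2]),np.degrees(np.arctan2(d[1],d[0])))
print('way inner at +x end, etc', cp(s,[(60,152),(85,305),(65,165)],215,185,5,.066)[:,:2])
print('tin top', cp(s,[(273,448)],370,180,7,.05), 'scene',cp(q,[(322,127)],165,190,7,.05))
print('tin edges',cp(s,[(228,448),(318,448)],370,180,7,.05))
print('smalls',cp(s,[(127,391),(443,452)],370,180,7,.035)[:,:2],'jar',cp(s,[(343,103)],370,180,7,.085))
print('scene tip', cp(q,[(440,88),(548,180),(28,180),(130,320)],270,150,4.5,.08)[:,:2])
print('scene box', cp(q,[(570,52),(703,165),(188,130),(310,272)],270,150,4.5,.08)[:,:2])
E
```

```text
box [[ 0.6279  0.2439]
 [ 0.4227  0.223 ]
 [ 0.6553 -0.0533]
 [ 0.4523 -0.0742]] c [0.5395 0.0848 0.08  ]
len 0.29852944350768706 yaw 95.4852839662435 w 0.2062965304361271 0.20414085975111582
lid [[ 0.5986  0.13  ]
 [ 0.4756  0.1186]
 [ 0.6518 -0.1749]
 [ 0.4759 -0.1935]]
tip [0.5371 0.1243 0.08  ] end [ 0.5639 -0.1842  0.08  ] 0.3097039315255881 94.96218337288411
way inner at +x end, etc [[0.5847 0.2398]
 [0.4775 0.2205]
 [0.5755 0.2361]]
tin top [[ 0.4686 -0.3924  0.05  ]] scene [[ 0.4708 -0.3922  0.05  ]]
tin edges [[ 0.4693 -0.3699  0.05  ]
 [ 0.4679 -0.4149  0.05  ]]
smalls [[ 0.5004 -0.3237]
 [ 0.4647 -0.4818]] jar [[ 0.6354 -0.4308  0.085 ]]
scene tip [[ 0.4751  0.118 ]
 [ 0.6124  0.1368]
 [ 0.4885 -0.192 ]
 [ 0.6661 -0.1746]]
scene box [[ 0.4613  0.2277]
 [ 0.6323  0.2426]
 [ 0.4654 -0.0698]
 [ 0.6569 -0.0516]]
```

Candidates in the top picture: small tins at (388,236) and (433,244), the larger tin at (408,244) and the jar at (418,197). I chose (408,244). It is about 40 mm across, the widest of the three plain cylinders, and the crop confirms this. It stands at about (0.469, -0.392). The box centre is (0.540, 0.085) with its yaw at about 95.3°, and the opening runs from box x≈40 to 140 mm.

Emit:
move_arm:
  series:
    - [30,-28,0,-7,60]
    - [30,-28,0,-7,60]
    - [28,-30,0,-7,60]
    - [25,-32,0,-7,60]
    - [22,-34,0,-7,60]

```text
time_s: 0.52
ee_pos: [0.3452, 0.3822, 0.2271]
tool_rot: [-3.011, -0.891, 0.007]
ft_force: [1.2, 0.6, -0.7]
finger_gap: 0.0601
```

Emit:
move_arm:
  series:
    - [20,-35,0,-7,60]
    - [18,-35,0,-7,60]
    - [18,-36,0,-7,60]
    - [16,-36,0,-7,60]
    - [14,-38,0,0,60]

```text
time_s: 0.93
ee_pos: [0.4336, 0.1945, 0.2249]
tool_rot: [-3.138, -0.108, 0.009]
ft_force: [0.8, 1.1, -0.1]
finger_gap: 0.0595
```

Emit:
move_arm:
  series:
    - [10,-40,0,0,60]
    - [8,-40,0,0,60]
    - [6,-40,0,0,60]
    - [4,-40,0,0,60]
    - [2,-40,0,0,60]

```text
time_s: 1.35
ee_pos: [0.4638, -0.0111, 0.2234]
tool_rot: [-3.138, -0.107, 0.01]
ft_force: [1.2, 0.3, -0.2]
finger_gap: 0.0597
```

Emit:
move_arm:
  series:
    - [0,-40,0,0,60]
    - [0,-40,0,0,60]
    - [0,-40,0,0,60]
    - [0,-40,0,0,60]
    - [0,-40,0,0,60]

```text
time_s: 1.77
ee_pos: [0.461, -0.2193, 0.222]
tool_rot: [-3.136, -0.106, 0.013]
ft_force: [1.1, 0.2, -0.2]
finger_gap: 0.0598
```

Emit:
move_arm:
  series:
    - [2,-40,0,1.4,60]
    - [2,-40,0,0,60]
    - [2,-40,0,0,60]
    - [2,-40,0,0,60]
    - [1,-12,0,0,60]

```text
time_s: 2.18
ee_pos: [0.4664, -0.4035, 0.2192]
tool_rot: [-3.134, -0.137, 0.016]
ft_force: [0.3, -0.8, 0.3]
finger_gap: 0.0601
```

Emit:
move_arm:
  series:
    - [0,0,-40,0,60]
    - [0,0,-40,0,60]
    - [0,0,-40,0,60]
    - [0,0,0,0,60]

```text
time_s: 2.52
ee_pos: [0.4653, -0.4116, 0.0955]
tool_rot: [3.138, 0.124, -0.011]
ft_force: [-1.1, 2.6, -2.2]
finger_gap: 0.0594
```

```bash
python3 - <<'E'
from h import *
o=env.get_obs(); print(o['ee_pos'],o['tool_rot'],o['ft_force'])
s=snap('top','top1'); q=snap('scene','scene1')
crop('top1',360,180,460,280,6,'c5'); crop('scene1',160,150,270,260,5.4,'c6')
E
```

```text
[ 0.46534743 -0.41156517  0.09550897] [ 3.13841372  0.12351379 -0.01073117] [-1.10159516  2.56491646 -2.2488307 ]
```

View pics/c5.png

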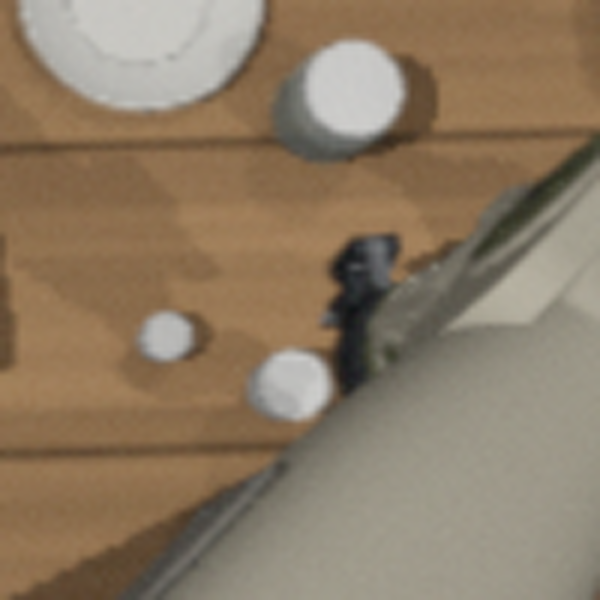

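View pics/c6.png

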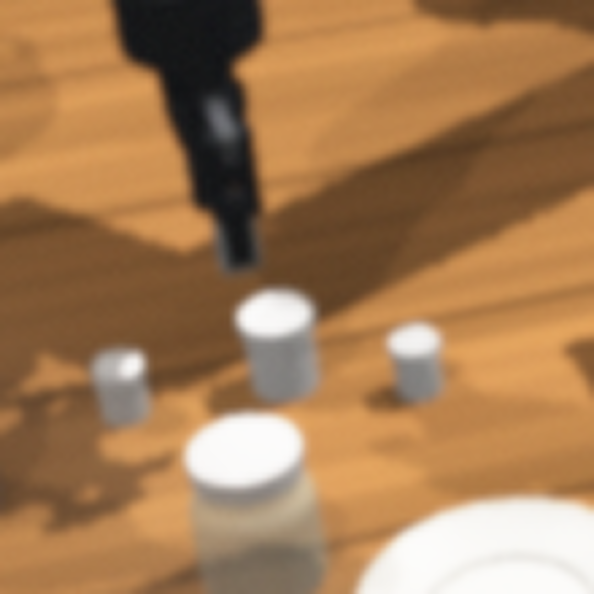

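The pictures show the gripper about 19 mm to the right (-y) of the tin, with its jaws along world x. The tin is at c5 (291,384). I'll correct, then descend.

Emit:
move_arm:
  series:
    - [4,19,0,0,60]
    - [0,0,0,0,60]
    - [0,0,0,0,60]

```text
time_s: 2.87
ee_pos: [0.4758, -0.3981, 0.1113]
tool_rot: [3.123, 0.124, 0.009]
ft_force: [0.7, -0.1, 0.0]
finger_gap: 0.06
```

Emit:
move_arm:
  series:
    - [0,0,0,0,60]
    - [0,0,0,0,60]

```text
time_s: 3.03
ee_pos: [0.4783, -0.4, 0.1167]
tool_rot: [3.117, 0.126, 0.017]
ft_force: [0.1, 0.2, -0.3]
finger_gap: 0.0601
```

```bash
python3 - <<'E'
from h import *
o=env.get_obs(); print(o['ee_pos'],o['joint_vel'])
env.snapshot('top');o=env.get_obs(); print(o['ee_pos'],o['joint_vel'])
E
```

```text
[ 0.47831042 -0.39996352  0.11672669] [ 2.64633745e-03 -2.14304600e-02  3.31584045e-02  1.77545904e-02
  1.74833744e-03  4.28371786e-05]
[ 0.47850682 -0.40024799  0.11700084] [-0.00296374  0.00764928 -0.0132401  -0.01035766  0.00054415  0.00061846]
```

Emit:
move_arm:
  series:
    - [-9,8,-8,0,60]
    - [0,0,-8,0,60]

```text
time_s: 3.25
ee_pos: [0.4713, -0.3947, 0.1046]
tool_rot: [3.11, 0.125, 0.025]
ft_force: [-1.1, -0.0, -0.4]
finger_gap: 0.0602
```

Emit:
move_arm:
  series:
    - [-1,2,-15,0,60]
    - [0,0,-15,0,60]
    - [0,0,-15,0,60]

```text
time_s: 3.5
ee_pos: [0.4727, -0.3961, 0.062]
tool_rot: [3.103, 0.123, 0.035]
ft_force: [-0.4, 0.3, 0.1]
finger_gap: 0.06
```

Emit:
move_arm:
  series:
    - [-4,5,-17,0,60]
    - [-1,1,-17,0,60]
    - [-1,1,-13,0,60]

```text
time_s: 3.75
ee_pos: [0.4678, -0.3913, 0.0133]
tool_rot: [3.1, 0.122, 0.038]
ft_force: [-0.0, -0.1, 0.1]
finger_gap: 0.0598
```

```bash
python3 - <<'E'
from h import *
o=env.get_obs(); print(o['ee_pos'],cv2.Rodrigues(o['tool_rot'])[0],o['qpos'])
q=snap('scene','scene2')
crop('scene2',160,150,270,260,5.4,'c7')
E
```

```text
[ 0.46784864 -0.3913255   0.01330327] [[ 0.99661222  0.07794844  0.026232  ]
 [ 0.07890191 -0.99617604 -0.03752049]
 [ 0.02320702  0.03946314 -0.9989515 ]] [-0.82503531  0.49391341 -0.24940057  0.78210519 -0.00618957  0.6670735 ]
```

View pics/c7.png

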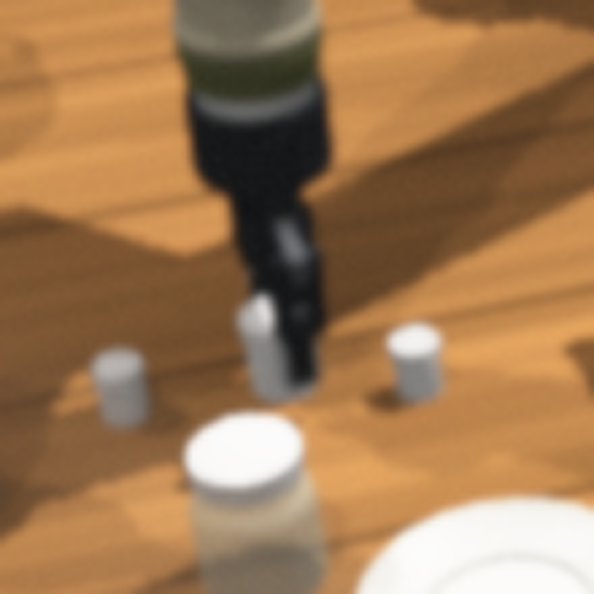

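```bash
python3 - <<'E'
from h import *
q=load('scene2')
f=lambda P:(proj(q,P)-[160,150])*5.4
print(f([[.469,-.392,0.05],[.469,-.392,0.0],[.5015,-.391,.015],[.489,-.392,.0]]))
E
```

```text
[[272.97457107 309.83799159]
 [284.94322424 382.08869776]
 [292.77015312 392.44769093]
 [290.79383017 401.8504921 ]]
```

Emit:
move_arm:
  series:
    - [1,-2,0,0,36]
    - [0,0,0,0,34]
    - [0,0,0,0,34]
    - [0,0,0,0,34]
  grip_force: 35

```text
time_s: 4.13
ee_pos: [0.4678, -0.3932, 0.011]
tool_rot: [3.104, 0.121, 0.033]
ft_force: [-0.4, 0.9, -1.5]
finger_gap: 0.039
```

Emit:
move_arm:
  series:
    - [0,0,30,0,34]
    - [0,0,40,0,34]
    - [0,0,40,0,34]
    - [2,30,20,0,34]
    - [4,40,0,0,34]

```text
time_s: 4.55
ee_pos: [0.4737, -0.3284, 0.1475]
tool_rot: [3.101, 0.107, 0.038]
ft_force: [1.4, -0.8, -1.1]
finger_gap: 0.0391
```

Emit:
move_arm:
  series:
    - [5,40,0,0,34]
    - [5,40,0,0,34]
    - [5,40,0,0,34]
    - [5,40,0,0,34]
    - [5,40,0,0,34]

```text
time_s: 4.97
ee_pos: [0.5032, -0.1259, 0.158]
tool_rot: [3.089, 0.095, 0.065]
ft_force: [0.1, 1.2, -0.5]
finger_gap: 0.039
```

Emit:
move_arm:
  series:
    - [5,40,0,0,34]
    - [5,40,0,0,34]
    - [5,40,0,0,34]
    - [5,40,0,0,34]
    - [5,30,0,0,34]

```text
time_s: 5.38
ee_pos: [0.5302, 0.0728, 0.1649]
tool_rot: [3.087, 0.095, 0.085]
ft_force: [0.6, 0.2, -1.0]
finger_gap: 0.0388
```

Emit:
move_arm:
  series:
    - [0,35,-5,0,34]
    - [0,30,-10,0,34]
    - [0,15,-15,0,34]
    - [0,5,-10,0,34]

```text
time_s: 5.72
ee_pos: [0.535, 0.169, 0.1316]
tool_rot: [3.09, 0.106, 0.111]
ft_force: [-0.3, 0.3, -0.6]
finger_gap: 0.039
```

```bash
python3 - <<'E'
from h import *
np.set_printoptions(precision=4,suppress=True)
q=snap('scene','scene3');s=snap('top','top3')
o=env.get_obs(); R=cv2.Rodrigues(o['tool_rot'])[0];print(o['ee_pos'],R,o['joint_vel'],o['qpos'])
g=o['ee_pos']-R[:,2]*.024; print('grasp',g)
c=np.array([.5395,.0848,0]);a=np.radians(95.3);B=np.array([[np.cos(a),np.sin(a),0],[-np.sin(a),np.cos(a),0],[0,0,1]])
print('box frame',B@(g-c), 'jaw ang',np.degrees(np.arctan2(R[1,0],R[0,0])))
crop('scene3',300,90,440,230,4.2,'c8');crop('top3',200,160,340,280,5,'c9')
E
```

```text
[0.534  0.1671 0.1305] [[ 0.9954  0.0659  0.0699]
 [ 0.0693 -0.9965 -0.0466]
 [ 0.0666  0.0513 -0.9965]] [-0.0434 -0.0177  0.015   0.0322 -0.0135 -0.0132] [ 0.1917  0.2909 -0.2417  0.9784 -0.0591  1.693 ]
grasp [0.5323 0.1682 0.1544]
box frame [ 0.0837 -0.0006  0.1544] jaw ang 3.9820199442368787
```

View pics/c8.png

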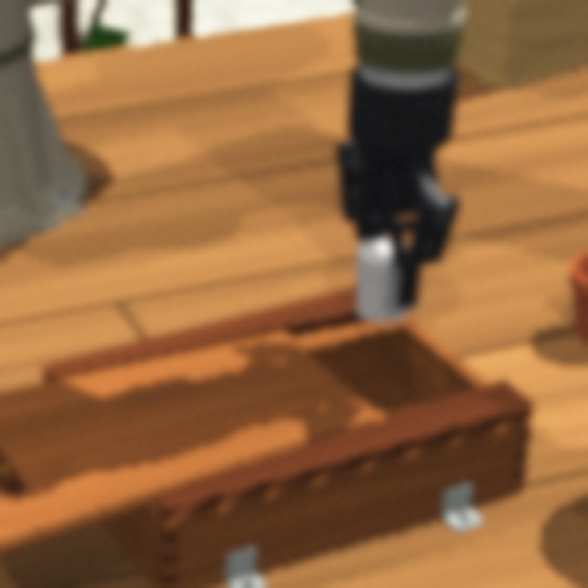

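View pics/c9.png

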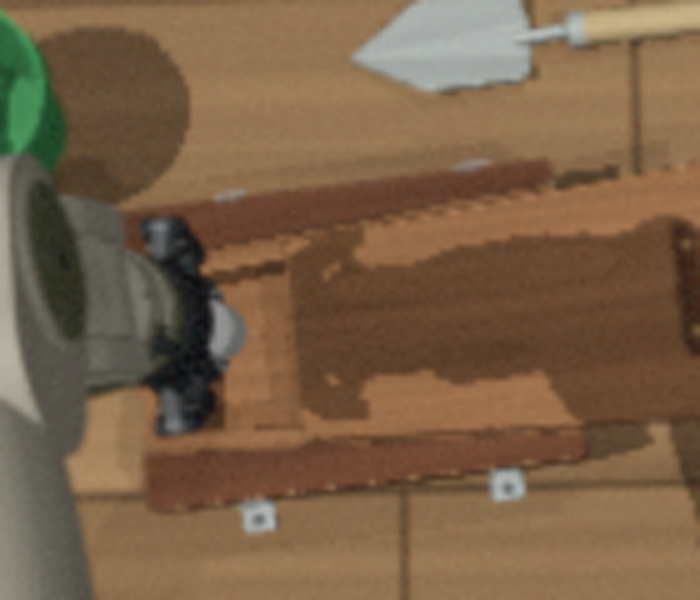

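The tin is held upright with a slight lean (about 5°), above the empty compartment at box (84, 0) mm. The jaws lie across the box. Descending.

Emit:
move_arm:
  series:
    - [0,4,-25,1,34]
    - [-1,2,-25,0,34]
    - [-1,2,-20,0,34]

```text
time_s: 6.07
ee_pos: [0.5379, 0.1727, 0.0664]
tool_rot: [3.088, 0.127, 0.127]
ft_force: [0.7, 0.0, -0.8]
finger_gap: 0.0389
```

```bash
cat > chk.py <<'E'
from h import *
np.set_printoptions(precision=4,suppress=True)
o=env.get_obs(); R=cv2.Rodrigues(o['tool_rot'])[0];print(o['ee_pos'],'x',R[:,0],'z',R[:,2],o['ft_force'])
g=o['ee_pos']-R[:,2]*.024
c=np.array([.5395,.0848,0]);a=np.radians(95.3);B=np.array([[np.cos(a),np.sin(a),0],[-np.sin(a),np.cos(a),0],[0,0,1]])
print('grasp box frame',B@(g-c),'tcp box',B@(o['ee_pos']-c))
E
python3 chk.py
```

```text
[0.5379 0.1727 0.0664] x [0.9932 0.0842 0.0801] z [ 0.0841 -0.045  -0.9954] [ 0.708   0.035  -0.8373]
grasp box frame [ 0.0889 -0.0047  0.0903] tcp box [ 0.0876 -0.0066  0.0664]
```

Emit:
move_arm:
  series:
    - [-6,1,-16,0,34]
    - [-1,1,-13,0,34]

```text
time_s: 6.23
ee_pos: [0.5314, 0.1713, 0.0366]
tool_rot: [3.087, 0.121, 0.127]
ft_force: [-1.3, 0.0, 0.3]
finger_gap: 0.039
```

```bash
python3 chk.py
```

```text
[0.5314 0.1713 0.0366] x [0.9935 0.0802 0.0803] z [ 0.0841 -0.0464 -0.9954] [-1.3332  0.0012  0.3223]
grasp box frame [0.0882 0.002  0.0604] tcp box [0.0869 0.0001 0.0366]
```

Emit:
move_arm:
  series:
    - [0,1,-8,0,34]
    - [0,0,-5,0,34]
    - [0,0,-2,0,34]

```text
time_s: 6.48
ee_pos: [0.5312, 0.1678, 0.0204]
tool_rot: [3.086, 0.113, 0.124]
ft_force: [-0.7, -0.3, -0.5]
finger_gap: 0.0388
```

```bash
python3 chk.py
```

```text
[0.5312 0.1678 0.0204] x [0.9941 0.0747 0.078 ] z [ 0.0818 -0.0485 -0.9955] [-0.7048 -0.3099 -0.5125]
grasp box frame [0.0848 0.0025 0.0443] tcp box [0.0835 0.0006 0.0204]
```

Emit:
move_arm:
  series:
    - [0,0,-3,0,34]

```text
time_s: 6.57
ee_pos: [0.5321, 0.1672, 0.0183]
tool_rot: [3.086, 0.111, 0.126]
ft_force: [-8.6, 1.0, 30.4]
finger_gap: 0.039
```

Emit:
move_arm:
  series:
    - [0,0,-2,0,34]

```text
time_s: 6.65
ee_pos: [0.5321, 0.1671, 0.0183]
tool_rot: [3.087, 0.11, 0.126]
ft_force: [-10.9, 1.5, 24.5]
finger_gap: 0.0383
```

Emit:
move_arm:
  series:
    - [0,0,1,0,41]
    - [0,0,0,0,46]
    - [0,0,0,0,52]

```text
time_s: 6.9
ee_pos: [0.5352, 0.1669, 0.023]
tool_rot: [3.087, 0.108, 0.135]
ft_force: [-0.9, 0.1, -0.5]
finger_gap: 0.0518
```

```bash
python3 chk.py; python3 - <<'E'
from h import *
snap('scene','scene4');snap('top','top4')
crop('scene4',300,110,440,230,4.2,'c10');crop('top4',200,160,340,280,5,'c11')
E
```

```text
[0.5352 0.1669 0.023 ] x [0.9937 0.0721 0.0856] z [ 0.0891 -0.0465 -0.9949] [-0.9028  0.0858 -0.5071]
grasp box frame [ 0.0834 -0.0013  0.0468] tcp box [ 0.0821 -0.0033  0.023 ]
```

View pics/c10.png

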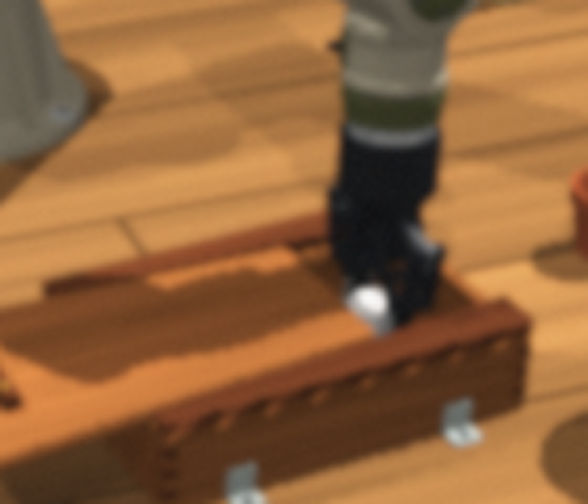

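View pics/c11.png

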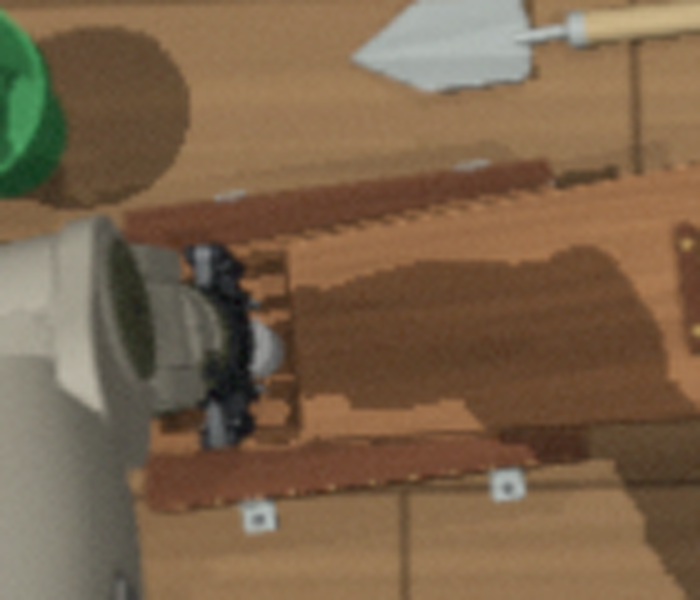

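The tin has been released and stands in the compartment (its top is at c10 (370,305)). I'll lift straight out.

Emit:
move_arm:
  series:
    - [-1,1,12,0,54]
    - [-1,1,18,0,54]
    - [-1,1,25,0,54]
    - [0,0,40,0,54]
    - [0,0,40,0,54]

```text
time_s: 7.42
ee_pos: [0.5237, 0.1679, 0.1514]
tool_rot: [3.085, 0.109, 0.103]
ft_force: [0.8, -0.5, -0.0]
finger_gap: 0.054
```

Emit:
move_arm:
  series:
    - [0,-30,5,0,30]
    - [0,-40,0,0,0]
    - [0,-40,0,0,0]
    - [0,-40,0,0,0]

```text
time_s: 7.75
ee_pos: [0.5307, 0.0216, 0.1688]
tool_rot: [3.086, 0.131, 0.136]
ft_force: [0.8, 1.1, 0.4]
finger_gap: 0.0054
```

```bash
python3 chk.py; python3 - <<'E'
from h import *
snap('scene','scene5');snap('top','top5')
crop('scene5',300,110,440,230,4.2,'c12');crop('top5',200,160,340,280,5,'c13')
E
```

```text
[0.5307 0.0216 0.1688] x [0.9925 0.0869 0.0859] z [ 0.0901 -0.0461 -0.9949] [0.7977 1.0862 0.3571]
grasp box frame [-0.0608  0.0167  0.1927] tcp box [-0.0621  0.0146  0.1688]
```

View pics/c12.png

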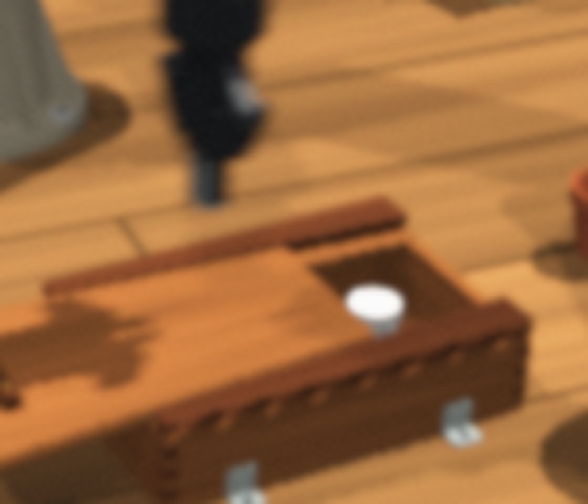

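View pics/c13.png

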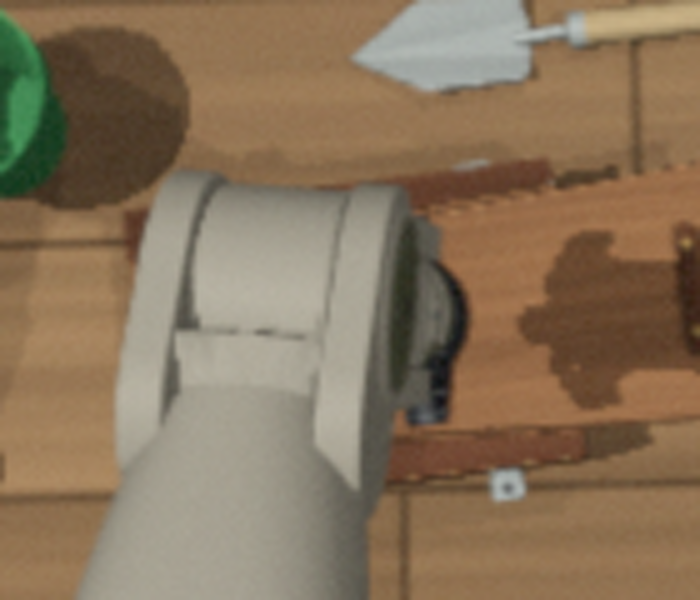

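The tin stands upright in the compartment (top at c12 (375,303)), clear of the lid. Next I'll go around to the lid's outer end, about (0.564, -0.184), with the fingers shut.

Emit:
move_arm:
  series:
    - [4,-40,0,0,0]
    - [6,-40,0,0,0]
    - [6,-40,0,0,0]
    - [6,-40,0,0,0]
    - [6,-40,0,0,0]

```text
time_s: 8.27
ee_pos: [0.5576, -0.1774, 0.1685]
tool_rot: [3.089, 0.135, 0.136]
ft_force: [0.6, 0.6, -0.8]
finger_gap: 0.0
```

Emit:
move_arm:
  series:
    - [4,-38,0,0,0]
    - [0,-10,-15,0,0]
    - [0,0,-25,0,0]
    - [0,0,-20,0,0]

```text
time_s: 8.6
ee_pos: [0.5674, -0.238, 0.1114]
tool_rot: [3.08, 0.121, 0.152]
ft_force: [-0.9, -0.5, -0.7]
finger_gap: -0.0001
```

```bash
python3 chk.py
```

```text
[ 0.5674 -0.238   0.1114] x [0.9921 0.081  0.0961] z [ 0.1005 -0.0517 -0.9936] [-0.9002 -0.4761 -0.7001]
grasp box frame [-0.3225  0.0043  0.1352] tcp box [-0.324   0.002   0.1114]
```

Emit:
move_arm:
  series:
    - [0,1,-20,0,0]
    - [0,1,-16,0,0]
    - [-1,1,-9,0,0]

```text
time_s: 8.85
ee_pos: [0.5658, -0.2341, 0.0611]
tool_rot: [3.083, 0.119, 0.148]
ft_force: [0.0, 0.1, -0.9]
finger_gap: -0.0
```

```bash
python3 chk.py; python3 - <<'E'
from h import *
snap('scene','scene6');snap('top','top6')
crop('scene6',220,110,380,230,4.5,'c14');crop('top6',300,160,440,280,5,'c15')
E
```

```text
[ 0.5658 -0.2341  0.0611] x [0.9925 0.0792 0.0932] z [ 0.0973 -0.0494 -0.994 ] [ 0.0225  0.0698 -0.9199]
grasp box frame [-0.3186  0.0055  0.0849] tcp box [-0.32    0.0033  0.0611]
```

View pics/c14.png

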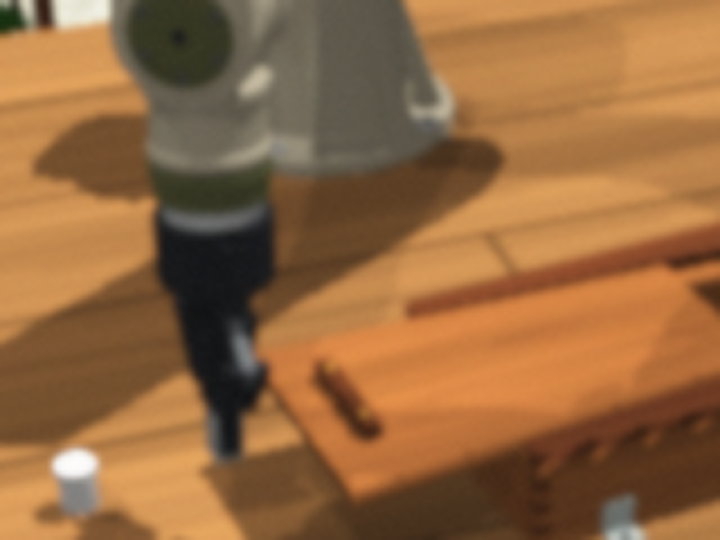

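View pics/c15.png

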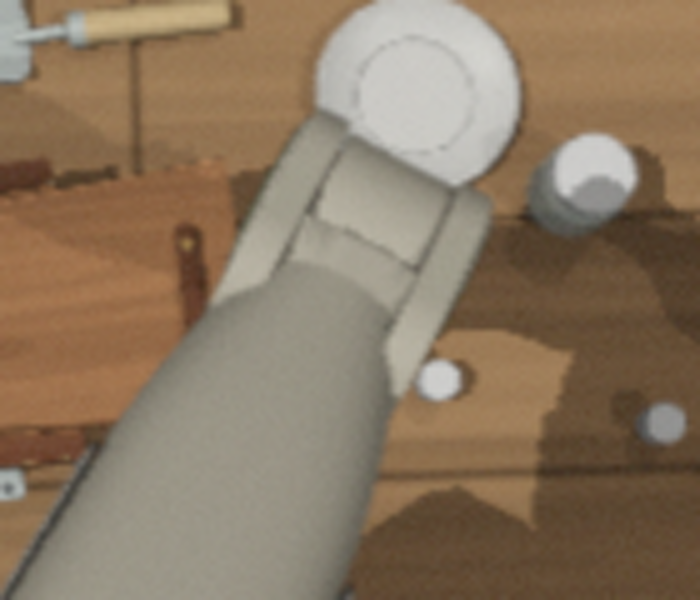

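Emit:
move_arm:
  series:
    - [2,12,0,0,0]
    - [-1,10,0,0,0]
    - [-1,8,0,0,0]
    - [-1,8,0,0,0]

```text
time_s: 9.28
ee_pos: [0.5665, -0.1936, 0.0644]
tool_rot: [3.081, 0.118, 0.151]
ft_force: [0.1, -1.8, 0.7]
finger_gap: 0.0
```

```bash
python3 chk.py
```

```text
[ 0.5665 -0.1936  0.0644] x [0.9923 0.0792 0.0957] z [ 0.0999 -0.051  -0.9937] [ 0.0622 -1.8205  0.6926]
grasp box frame [-0.2783  0.0011  0.0882] tcp box [-0.2797 -0.0011  0.0644]
```

Emit:
move_arm:
  series:
    - [-2,10,-1,0,0]
    - [-2,10,-1,0,0]
    - [-2,10,-1,0,0]
    - [-1,10,-1,0,0]
    - [-1,10,-1,0,0]

```text
time_s: 9.7
ee_pos: [0.5617, -0.1416, 0.0646]
tool_rot: [3.07, 0.118, 0.166]
ft_force: [-0.2, -3.9, 3.5]
finger_gap: 0.0002
```

```bash
python3 chk.py
```

```text
[ 0.5617 -0.1416  0.0646] x [0.9913 0.0798 0.1048] z [ 0.1097 -0.0603 -0.9921] [-0.2308 -3.8876  3.4513]
grasp box frame [-0.2258  0.0013  0.0884] tcp box [-0.2274 -0.0012  0.0646]
```

Emit:
move_arm:
  series:
    - [-1,9,-1,0,0]
    - [-1,9,-1,0,0]
    - [-1,8,-1,0,0]
    - [-1,7,-1,0,0]

```text
time_s: 10.03
ee_pos: [0.5604, -0.1098, 0.0647]
tool_rot: [3.057, 0.113, 0.175]
ft_force: [-4.1, -15.0, 7.0]
finger_gap: 0.0001
```

```bash
python3 chk.py
```

```text
[ 0.5604 -0.1098  0.0647] x [0.9907 0.0782 0.1111] z [ 0.1168 -0.0731 -0.9905] [ -4.0773 -14.9552   6.9829]
grasp box frame [-0.1937 -0.0002  0.0885] tcp box [-0.1957 -0.0028  0.0647]
```

Force is 15 N at about 20 mm before the expected home position. I'll look before pressing further.

```bash
python3 - <<'E'
from h import *
snap('scene','scene7');snap('top','top7')
crop('scene7',250,110,440,250,4,'c16');crop('top7',210,180,360,280,5,'c17')
E
```

```text
(no output)
```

View pics/c16.png

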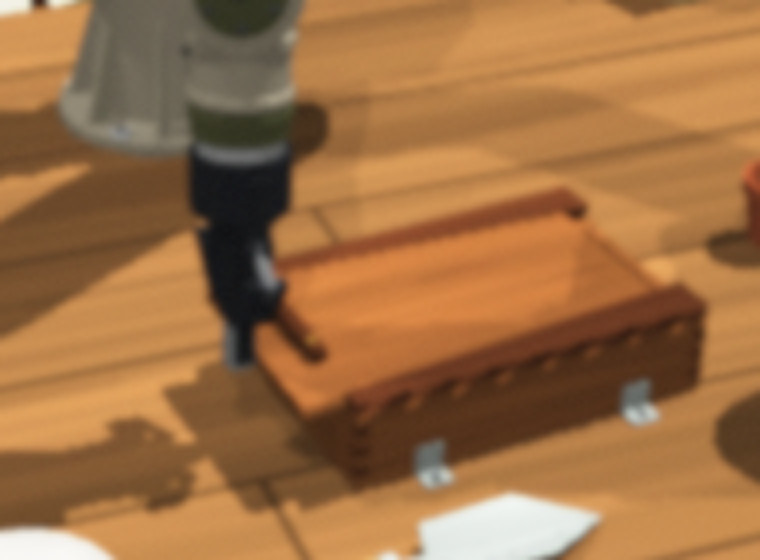

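View pics/c17.png

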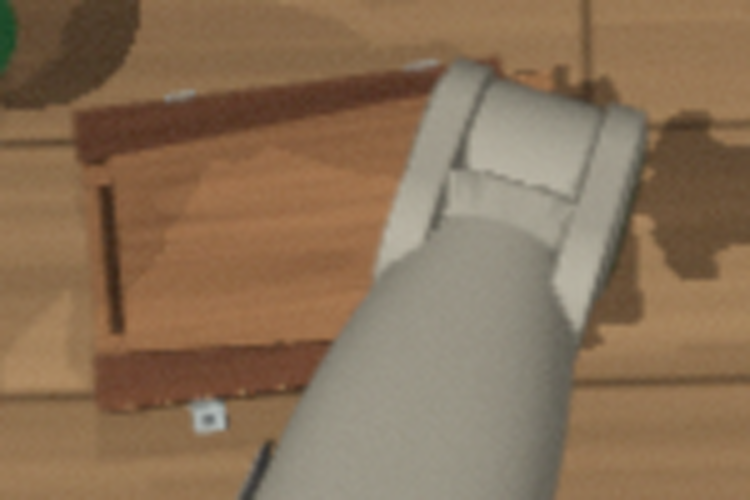

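```bash
python3 - <<'E'
from h import *
np.set_printoptions(precision=4,suppress=True)
s=load('top7');q=load('scene7')
c=np.array([.5395,.0848,0]);a=np.radians(95.3);B=np.array([[np.cos(a),np.sin(a),0],[-np.sin(a),np.cos(a),0],[0,0,1]])
f=lambda P:((P-c)@B.T)*1000
print('tip',f(cp(s,[(106,165),(116,188),(123,330),(126,347)],210,180,5,.08)))
print('box',f(cp(s,[(75,112),(97,410)],210,180,5,.08)))
print('scene tip',f(cp(q,[(578,218),(655,285),(258,335),(305,415)],250,110,4,.08)))
crop('top7',215,185,285,265,8,'c18');crop('scene7',340,145,440,215,7,'c19')
E
```

```text
tip [[131.2597 -63.5092  80.    ]
 [125.5318 -46.6272  80.    ]
 [128.3555  51.4808  80.    ]
 [127.2288  63.2328  80.    ]]
box [[ 150.176  -103.4139   80.    ]
 [ 150.4124  103.3474   80.    ]]
scene tip [[ 132.9418   51.0197   80.    ]
 [ 131.9097  -64.1304   80.    ]
 [-174.103     6.0463   80.    ]
 [-186.2077 -103.3673   80.    ]]
```

View pics/c18.png

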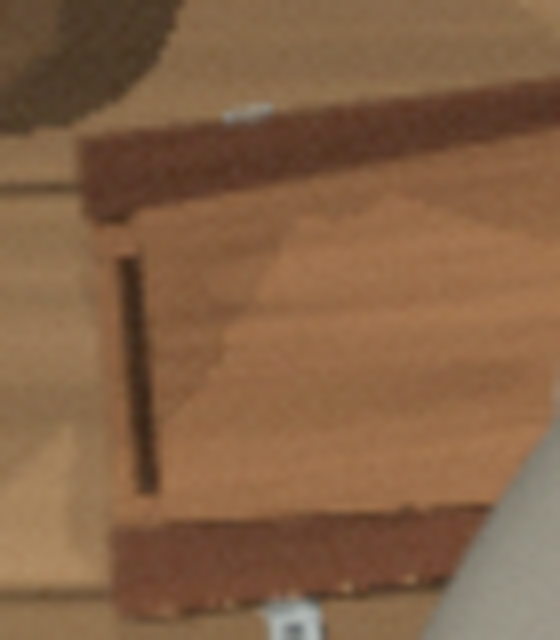

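View pics/c19.png

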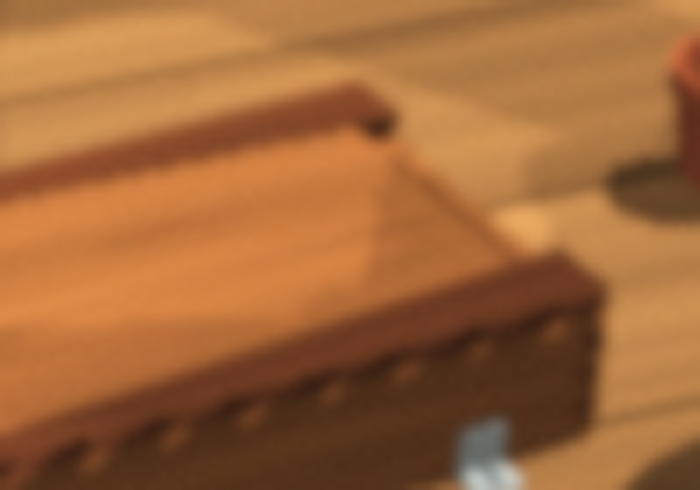

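The lid tip is at box x≈129, about 18 mm short, so this isn't home. The finger had drifted to box -y, dragging the lid sideways onto one way. I'll back off, re-centre and push with less side drag.

Emit:
move_arm:
  series:
    - [0,-8,0,0,0]
    - [-4,-3,1,0,0]

```text
time_s: 10.3
ee_pos: [0.5557, -0.1176, 0.0652]
tool_rot: [3.061, 0.119, 0.175]
ft_force: [-0.1, -0.3, 0.1]
finger_gap: 0.0
```

```bash
python3 chk.py
```

```text
[ 0.5557 -0.1176  0.0652] x [0.9905 0.0815 0.1106] z [ 0.1163 -0.0682 -0.9909] [-0.1254 -0.3165  0.0549]
grasp box frame [-0.2011  0.0052  0.089 ] tcp box [-0.203   0.0026  0.0652]
```

Emit:
move_arm:
  series:
    - [-1,7,0,0,0]
    - [-1,6,0,0,0]
    - [-1,6,0,0,0]

```text
time_s: 10.55
ee_pos: [0.5512, -0.0985, 0.0645]
tool_rot: [3.062, 0.114, 0.172]
ft_force: [0.8, -4.0, 1.6]
finger_gap: -0.0
```

```bash
python3 chk.py
```

```text
[ 0.5512 -0.0985  0.0645] x [0.9909 0.0782 0.1092] z [ 0.1146 -0.0684 -0.9911] [ 0.7802 -4.0238  1.5838]
grasp box frame [-0.1817  0.0079  0.0883] tcp box [-0.1836  0.0053  0.0645]
```

Emit:
move_arm:
  series:
    - [0,4,0,0,0]
    - [0,3,0,0,0]

```text
time_s: 10.72
ee_pos: [0.5504, -0.091, 0.0646]
tool_rot: [3.059, 0.114, 0.17]
ft_force: [-2.4, -7.3, 2.7]
finger_gap: 0.0001
```

```bash
python3 chk.py
```

```text
[ 0.5504 -0.091   0.0646] x [0.9911 0.0781 0.1079] z [ 0.1135 -0.0709 -0.991 ] [-2.4491 -7.3264  2.6778]
grasp box frame [-0.1741  0.008   0.0883] tcp box [-0.176   0.0054  0.0646]
```

Emit:
move_arm:
  series:
    - [-1,3,0,0,0]

```text
time_s: 10.8
ee_pos: [0.5498, -0.0886, 0.0648]
tool_rot: [3.057, 0.113, 0.171]
ft_force: [5.3, -16.3, -5.8]
finger_gap: 0.0003
```

Emit:
move_arm:
  series:
    - [-1,3,0,0,0]

```text
time_s: 10.88
ee_pos: [0.5498, -0.0886, 0.065]
tool_rot: [3.048, 0.11, 0.172]
ft_force: [4.4, -21.9, -9.2]
finger_gap: -0.0001
```

```bash
python3 chk.py
```

```text
[ 0.5498 -0.0886  0.065 ] x [0.9911 0.0764 0.1088] z [ 0.115  -0.0821 -0.99  ] [  4.4401 -21.9208  -9.231 ]
grasp box frame [-0.1714  0.0083  0.0887] tcp box [-0.1736  0.0058  0.065 ]
```

The lid stopped dead at 22 N, at the predicted home position. Checking the picture.

```bash
python3 - <<'E'
from h import *
snap('scene','scene8');snap('top','top8')
crop('top8',215,185,285,265,8,'c20');crop('scene8',340,145,440,215,7,'c21'); print(env.get_obs()['ft_force'])
E
```

```text
[  3.13700811 -16.12005583  -5.46092469]
```

View pics/c20.png

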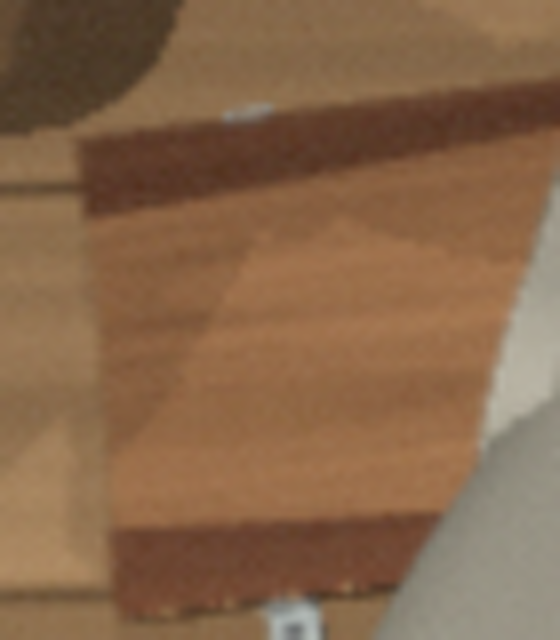

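View pics/c21.png

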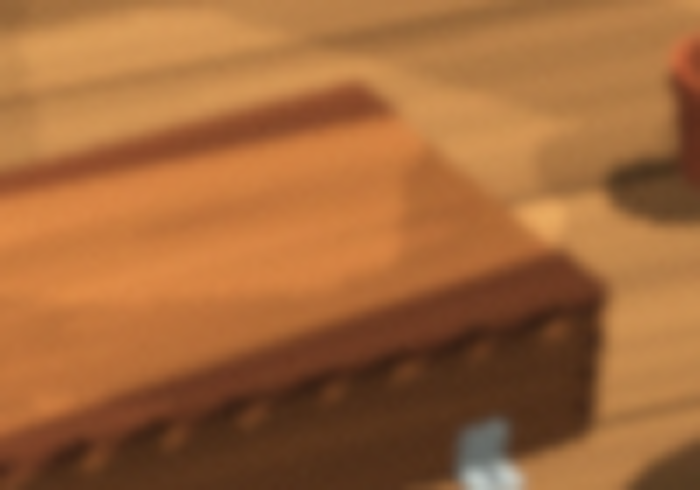

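Both pictures show the tip at the box's end (c20 edge about (90,215) to (112,530)), with no slot left and the lid square. I'll give one more firm press, then back away.

Emit:
move_arm:
  series:
    - [0,4,0,0,0]

```text
time_s: 11.07
ee_pos: [0.55, -0.0887, 0.0649]
tool_rot: [3.04, 0.104, 0.17]
ft_force: [-2.6, -19.2, -0.8]
finger_gap: -0.0002
```

Emit:
move_arm:
  series:
    - [0,-10,0,0,0]
    - [0,-20,0,0,0]
    - [0,-15,10,0,0]
    - [0,0,40,0,0]
    - [0,0,40,0,0]

```text
time_s: 11.48
ee_pos: [0.5404, -0.1281, 0.1445]
tool_rot: [3.057, 0.111, 0.137]
ft_force: [0.6, -0.4, -0.3]
finger_gap: -0.0
```

Emit:
move_arm:
  series:
    - [-20,-30,20,0,0]
    - [-25,-30,10,0,0]
    - [-25,-30,0,0,0]
    - [-10,-20,0,0,0]
    - [0,0,0,0,0]

```text
time_s: 11.9
ee_pos: [0.4633, -0.2365, 0.1843]
tool_rot: [3.058, 0.129, 0.159]
ft_force: [0.3, 0.4, -0.1]
finger_gap: 0.0002
```

```bash
python3 chk.py; python3 - <<'E'
from h import *
snap('scene','scene9');s=snap('top','top9')
crop('top9',215,185,365,270,5,'c22');crop('scene9',270,140,440,240,4.5,'c23')
E
```

```text
[ 0.4633 -0.2365  0.1843] x [0.9911 0.0879 0.1004] z [ 0.1068 -0.0719 -0.9917] [ 0.325   0.3763 -0.1483]
grasp box frame [-0.311   0.1079  0.2081] tcp box [-0.3129  0.1055  0.1843]
```

View pics/c22.png

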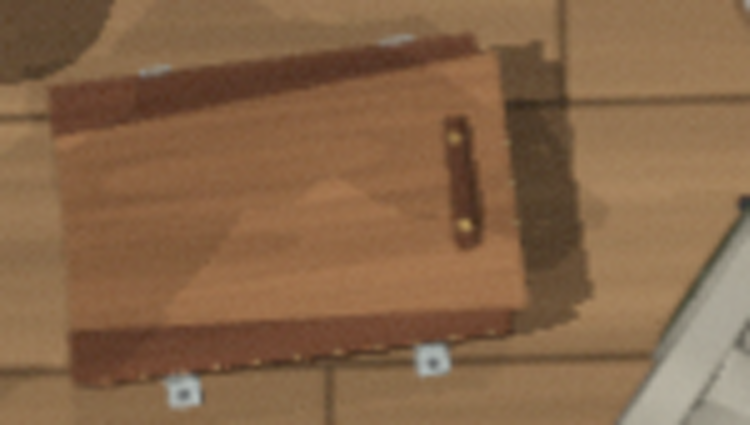

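View pics/scene9.png

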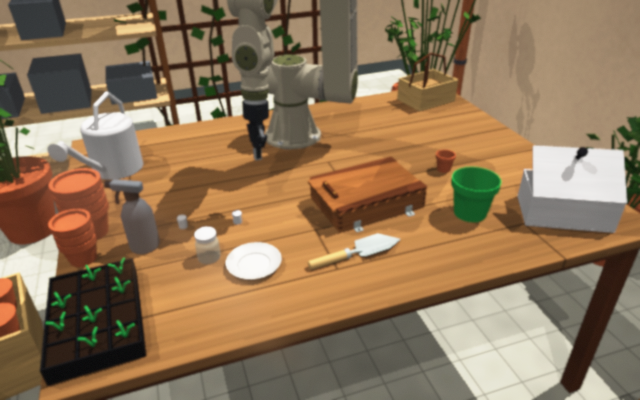

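View pics/top9.png

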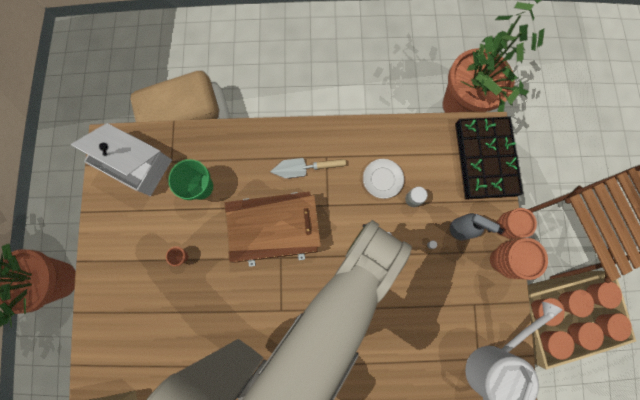

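```bash
python3 - <<'E'
from h import *
np.set_printoptions(precision=1,suppress=True)
s=load('top9')
c=np.array([.5395,.0848,0]);a=np.radians(95.3);B=np.array([[np.cos(a),np.sin(a),0],[-np.sin(a),np.cos(a),0],[0,0,1]])
print(((cp(s,[(56,137),(73,328),(498,50),(525,305)],215,185,5,.08)-c)@B.T)*1000)
env.job_done()
E
```

```text
[[ 148.5  -67.7   80. ]
 [ 146.7   65.1   80. ]
 [-163.   -91.5   80. ]
 [-161.    85.9   80. ]]
the job is handed in; nothing more can be done
```

I stood the largest of the three plain tins upright in the end compartment, then pushed the lid home and handed the job in at about 12 s. I picked the tin by its width of about 40 mm.

**Tin:** after I let go, the pictures showed it upright at about box x = 85 mm. It is now under the lid, so I couldn't see it again after closing. Nothing obstructed the lid on its final run. The tin met the box floor with about 30 N before I released it.

**Lid:** it stopped dead under a 16–22 N push. In the last picture, with the arm clear, its tip is at box x ≈ 147–148 mm and its outer end at about -162 mm. The description gives 147 and -163, so it is home and stayed there.

**What went wrong on the way:**
- The lid jammed about 18 mm short at 15 N, because the finger had dragged it sideways against one way. I backed off, re-centred and pushed it the rest of the way.
- The tool's lean grew during the moves, reaching about 8°. It did no visible harm.

The pots, saucer, jar, trowel and spray bottle look unmoved in the pictures from before and after.

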